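# Zero the counter and gauge a cocoon with sprung forceps

### The job

A new sample of silk cocoons is starting: turn the dial counter's reset knob anticlockwise back to its zero stop. Then pick the sprung gauging forceps off their rest, squeeze them to a tip gap of 26 mm (between the two long lines of their scale) and lower the tips astride the middle of the cocoon on its stand, without knocking it from its cradle or disturbing other things. Hold the gap steady there for two seconds and finish still holding the forceps: neither let go nor lean them on the stand.

Things in the scene. Friction and masses are not known exactly. Their poses are not given: they have to be found in the camera images.
- reset_knob (a joint): black reset knob, with a hand, in the dial on top of the counter, on a vertical axis. Value in rad: 0 = against the zero stop, larger = turned clockwise seen from above (at most 2.6). It starts between 0.6 and 1.3 and must be turned ANTICLOCKWISE, seen from above, by its value. It stays where it is left; friction 0.03 N m
- knob_grip (a point): point on the knob's axis at mid-height of its bar grip, 69 mm above the table; it turns with the knob. The bar is 34 mm long along this x axis, 10 mm thick along y (pinch it across y) and 21 mm high, its top 78 mm above the table. z is up
- counter: dial counter, fixed to the table: grey case 100 x 90 mm, 46 mm high, on a foot plate 112 x 100 mm, a round dial 84 mm wide on top and a flat count key standing out 25 mm on the -x side. Origin under its centre; the knob's axis is 4 mm from it towards +x
- forceps_mid (a point): centre of the gauging forceps, between the thumb plates. x points to the tips (85 mm ahead), y across, z up (level in the rest, this point 37 mm above the table). The ribbed thumb plates, to be squeezed along y, are 40 mm long (20 mm each way from here), 14 mm high; width over them here 47.5 mm relaxed, 34 mm at the marked gap, when they are parallel
- forceps: the gauging forceps: loose sprung steel tweezers, 195 mm long, about 70 g, two arms 3 mm thick and 10 mm high joined by a closed bow 100 mm behind the centre. 1 mm off the width over the plates takes 1.85 mm off the tip gap, equal from both sides; 5.5 N a plate at the mark; it springs back if released. Origin 7 mm below forceps_mid
- tip_l (a point): middle of the inner face of the forceps' +y tip, at its very end (tip 6 mm high, 4 mm thick). The distance tip_l to tip_r is the tip gap: 51 mm relaxed, 26 mm at the mark; the two long lines on the scale bar (across the arms, 43 mm ahead of the centre) stand for 23 and 29 mm
- tip_r (a point): the same for the forceps' -y tip
- rest: wooden rest of the forceps, fixed to the table: board 160 x 86 x 8 mm with two cross pieces 75 mm behind and 56 mm ahead of its origin (under the forceps' centre), which carry the arms 32 mm above the table; end lugs up to 40 mm high and 70 mm apart over all. The thumb plates are free on both sides
- cradle (a point): place of the cocoon's centre on the stand, 62 mm above the table. x is the cocoon's long direction, y its width, z up
- stand: cocoon stand, fixed to the table: round wooden foot 68 mm across and 9 mm high, thin steel post, and a cradle 18 x 13 mm whose top is 6 mm below the cocoon's centre. Origin under its centre
- cocoon_mid (a point): centre of the loose yellow cocoon that lies in the cradle: spindle-shaped, 30 mm long along x, 15 mm wide, 10 g
- bobbin_a: standing wooden silk bobbin, 38 mm across, 56 mm high, origin at its foot; bystander
- bobbin_b: another such bobbin, nearer the robot; bystander
- bowl: aluminium bowl of cocoons, 84 mm across, 30 mm high, origin under its centre; bystander
- brush: small brush lying along x, 160 mm long, 25 mm high at most; bystander
- rule: steel rule 150 x 22 x 4 mm lying flat, long along its x; bystander
- jar: glass jar, 60 mm across, 75 mm high, origin at its foot; bystander
- notebook: notebook with a pencil, 105 x 150 x 10 mm, origin under its centre; bystander
Not all that is in view belongs to the job. There is more than one size of the counter; the job needs the largest.

How it is judged:
On the way, in this order (a step that is already met when the one before it is completed fails the run):
1. the reset knob is turned back against its zero stop (value of joint reset_knob below 0.07 rad), for 0.2 s.
2. the forceps are lifted clear of their rest in the fingers (height (world z) of forceps_mid above 0.055 m and contact force between forceps and the fingers above 1 N and contact force between forceps and rest below 0.2 N), for 0.2 s.
3. the tips are held at the marked gap, astride the cocoon, for two seconds (distance between tip_l and tip_r between 0.023 and 0.029 m and ((y of tip_l in the frame of cradle above 0.006 m and y of tip_r in the frame of cradle below -0.006 m) or (y of tip_r in the frame of cradle above 0.006 m and y of tip_l in the frame of cradle below -0.006 m)) and x of tip_l in the frame of cradle between -0.01 and 0.01 m and z of tip_l in the frame of cradle between -0.006 and 0.006 m and x of tip_r in the frame of cradle between -0.01 and 0.01 m and z of tip_r in the frame of cradle between -0.006 and 0.006 m and contact force between forceps and the fingers above 1 N and contact force between forceps and stand below 0.2 N and contact force between forceps and rest below 0.2 N and distance between cocoon_mid and cradle below 0.006 m), for 2 s.
At the end, for the whole second after the job is handed in: Knob within 0.07 rad of zero; forceps held by the fingers alone, off rest and stand, tip gap 23 to 29 mm, a tip on each side of the cradle's centre line, at least 6 mm off it, within 10 mm of its middle and 6 mm of its height; cocoon within 6 mm of its place. Held 2 s and to the end (all of step 3 and value of joint reset_knob below 0.07 rad); the arm keeps its last pose, push and grip.
It fails at once if the cocoon is knocked out of its cradle (distance between cocoon_mid and cradle above 0.012 m).
It fails at once if another thing on the bench is moved by more than 3 cm (distance of any of bobbin_a, bobbin_b, bowl, brush, rule, jar, notebook from where it was at the start of the episode above 0.03 m).
It also fails if it takes over 61 s, if anything falls off the work surface, if the arm or the gripper's body presses on something with over 40 N, if the wrist force passes 120 N, or if a joint passes its speed limit or range.

### The arm

A 6-joint arm with a two-finger parallel gripper is mounted at the origin on the work surface. World frame = base frame: x ahead of the robot, y to its left, z up, the work surface at z = 0. Lengths are in m, angles in rad, forces in N, time in s.
With the tool pointing down it reaches from about 0.325 to 0.9 m from the base axis. Payload 3.5 kg.
Tool frame: the origin (TCP) lies midway between the tips of the shut fingers; the grasp point (between the pads) lies env.pinch_z behind it (env.pinch_z is the distance from the TCP to the grasp point, in m); z points along the fingers, y is the direction in which the jaws open and shut (so a half turn about z gives the same grasp; the last joint's range is limited). The gripper opens to 85 mm and grips with 20 to 120 N. Pads are 22 mm wide; open, the fingers measure 114 mm over their backs; the gripper's body (76 mm by 85 mm) begins 54 mm behind the grasp point. The pads swing forward as they close: fully open they stand 13 mm farther back than shut.
Start: joints at [1.041, 0.276, -0.026, 1.268, 0, 1.467], TCP at [0.259, 0.569, 0.231] pointing down, gripper open.
Joint ranges: [-3.12, 3.12], [-0.85, 1.88], [-1.08, 1.24], [-1.95, 2.15], [-1.57, 1.53], [-3.14, 3.14]. Speed limits (rad/s): [2.57, 2.57, 3.14, 3.14, 3.14, 3.14].

### API

Orientations are given as [roll, pitch, yaw] about the fixed x, y, z axes, in that order (R = Rz(yaw) Ry(pitch) Rx(roll)).
In Python, from rig import env gives the robot as it stands. The module is installed in compiled form; this text tells all that it offers.
- The arm moves only by the tool apply_moves, never from a script. Its argument "rows" is a list of rows, each an object with "claw": the opening, from -1 (shut) to 1 (fully open); "travel": the shift along the tool's x, y, z in mm, a list of three; "angular": the turn, a rotation vector about the tool's x, y, z in degrees, a list of three. A call has exactly 10 rows; each row is the pose to reach, as a shift and turn from the pose commanded when the call began, along the tool's axes at that moment; what a row does not reach only later rows make up. A row lasts 1/8 s, in which the tool goes at most 62.5 mm and 10.7 degrees, less where a joint would pass 70% of its speed; a pose out of reach is approached as far as the arm can. A call with a gripper value outside its range is refused whole. The fingers move at their own pace and stop on an object; "newtons" is the grip in N (left out, the last holds). Time passes only in rows, so rows that repeat a pose let the fingers close, or fill a call up. It gives the time, the measured TCP pose, the force and the opening at its end, in the units of the state.
- env.sense(): the state, without advancing time (a new reading comes with each control period).
- env.grab_frame(name): name is "scene" or "top"; returns a dict with "frame" (384x512x3 uint8, red, green, blue), "fovy" (degrees; the focal length in pixels is half the picture's height over the tangent of half this angle, whatever the lens; pixels are square), "cx", "cy" (the principal point, pixels), "distortion" ([k1, k2, p1, p2, k3] as OpenCV has them; the pictures are not rectified), "world_to_cam" (4x4, takes a point from world to camera coordinates). Camera axes: x right, y down, z forward; pixel columns grow to the right and rows downward; lengths in m; the calibration is good to about 2 mm. A picture is of the moment at which its call begins. There is no depth.
- env.finish_job(): hands the job in, once; it reports no verdict.
The state is a dict: "time": time; "joint_pos": joint angles; "joint_vel": joint speeds; "joint_efforts": joint torques, N m; "tcp_pos": TCP position; "orientation": TCP orientation; "force": force on the tool from outside, world axes, zero at the start; "wrist_torque": the same for the moment, N m; "gripper_width": finger opening in m.
Only numpy, scipy, OpenCV 4.12 (cv2) and the standard library are available. Lean on these libraries where they do the work, as an engineer would, in place of code of your own. Each camera call takes 0.05 s, during which the arm holds its last target.

## Working session

There is one attempt and no reset: what is moved stays moved. The work goes in short steps, Python scripts to look and compute and a tool call to move; the robot and the scene stay as the last step left them, time stands still between calls to the robot, and variables do not carry over. Pictures are saved under pics/ and viewed, and the job is handed in when it is done.

Besides the shell and the picture viewer there is one more tool, called as name(argument=value, ...), one argument or row to a line, values as JSON. apply_moves: Moves the arm, as the interface text tells. Its arguments: {"type":"object","properties":{"rows":{"type":"array","items":{"type":"object","properties":{"claw":{"type":"number"},"travel":{"type":"array","items":{"type":"number"}},"angular":{"type":"array","items":{"type":"number"}}}}},"newtons":{"type":"number"}},"required":["rows"]}

```bash
mkdir -p pics; ls; python3 - <<'E'
from rig import env
import cv2,json
print(env.pinch_z); print(env.sense())
for n in("scene","top"):
    d=env.grab_frame(n); cv2.imwrite(f"pics/{n}0.png",d["frame"][:,:,::-1])
    print(n,d["fovy"],d["cx"],d["cy"],d["distortion"],d["world_to_cam"])
E
```

```text
pics
0.0187
{'time': 0.0, 'joint_pos': array([ 1.04059943e+00,  2.77140344e-01, -2.78779147e-02,  1.26801193e+00,
       -4.30649334e-07,  1.46739798e+00]), 'joint_vel': array([ 5.98038218e-05,  1.04440098e-03, -7.81926248e-04, -9.27223615e-04,
       -3.82166577e-04,  1.08354448e-03]), 'joint_efforts': array([ 8.76628328e-04, -4.45509338e+01,  2.95201528e+01,  1.64399925e-02,
        6.35764354e-05, -7.19317299e-07]), 'tcp_pos': array([0.25833597, 0.56825477, 0.23015655]), 'orientation': array([-3.13937068e+00, -2.30137985e-04,  2.71479385e+00]), 'force': array([ 0.03928912, -0.62228115,  0.68958209]), 'wrist_torque': array([-0.04903482,  0.00175243, -0.07024386]), 'gripper_width': 0.08520662398447008}
scene 55.37006319149291 259.28732274423896 191.65822498230256 [0.01337618 0.         0.         0.         0.        ] [[ 0.83996989  0.54242599 -0.01498787 -0.54153524]
 [ 0.44125282 -0.69885355 -0.56293843 -0.18580833]
 [-0.31582676  0.46623789 -0.82636293  1.18877883]
 [ 0.          0.          0.          1.        ]]
top 51.20305716773426 256.5030673919657 190.713110071187 [-0.02446947  0.          0.          0.          0.        ] [[-0.049092   -0.99877835  0.00563698  0.0988161 ]
 [-0.97736289  0.04687499 -0.2063117   0.58616357]
 [ 0.20579543 -0.01563762 -0.97847009  0.96806449]
 [ 0.          0.          0.          1.        ]]
```

View pics/scene0.png

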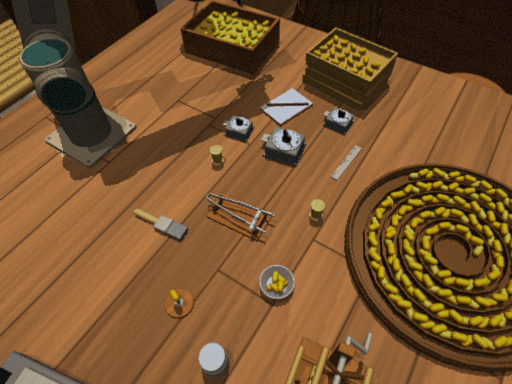

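View pics/top0.png

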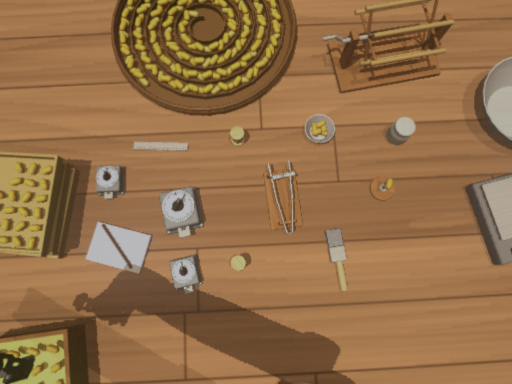

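The views show the large counter in the top view at about (180,207), the forceps at about (283,198), and the cocoon on its stand at about (385,187). The small counters are at (108,180) and (184,272). I'll enlarge these areas.

```bash
cat > h.py <<'E'
import numpy as np,cv2
from rig import env
def cam(n):
    d=env.grab_frame(n); return d
def K(d):
    f=d["frame"].shape[0]/2/np.tan(np.radians(d["fovy"])/2)
    return np.array([[f,0,d["cx"]],[0,f,d["cy"]],[0,0,1]])
def ray(d,uv):
    p=cv2.undistortPoints(np.array([[uv]],float),K(d),np.array(d["distortion"]))[0,0]
    M=np.array(d["world_to_cam"]);R=M[:3,:3];t=M[:3,3]
    return -R.T@t, R.T@np.array([p[0],p[1],1])
def onz(d,uv,z):
    o,v=ray(d,uv); return o+v*(z-o[2])/v[2]
def tri(d1,u1,d2,u2):
    (a,v),(b,w)=ray(d1,u1),ray(d2,u2); v=v/np.linalg.norm(v);w=w/np.linalg.norm(w)
    s=np.linalg.lstsq(np.c_[v,-w],b-a,rcond=None)[0]; p=a+s[0]*v;q=b+s[1]*w
    return (p+q)/2,np.linalg.norm(p-q)
def proj(d,P):
    M=np.array(d["world_to_cam"]);r=cv2.Rodrigues(M[:3,:3])[0]
    return cv2.projectPoints(np.array(P,float).reshape(-1,1,3),r,M[:3,3],K(d),np.array(d["distortion"]))[0][:,0]
def crop(d,name,x,y,w,h,s):
    im=d["frame"][y:y+h,x:x+w,::-1]; cv2.imwrite("pics/"+name,cv2.resize(im,None,fx=s,fy=s,interpolation=cv2.INTER_CUBIC))
E
python3 - <<'E'
from h import *
t=cam("top");s=cam("scene")
crop(t,"t_counter.png",150,175,64,64,9)
crop(t,"t_forc.png",255,155,60,85,7)
crop(t,"t_coc.png",360,165,48,40,12)
crop(s,"s_counter.png",250,115,64,56,9)
crop(s,"s_forc.png",200,185,84,60,9)
crop(s,"s_coc.png",155,280,48,44,12)
E
```

```text
(no output)
```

View pics/t_counter.png

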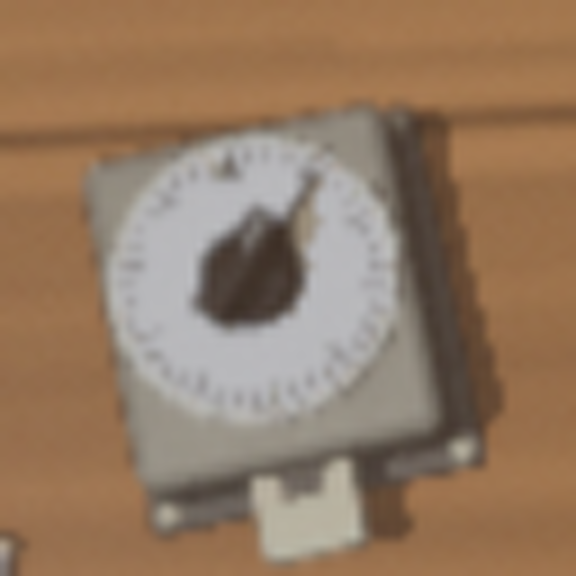

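View pics/t_forc.png

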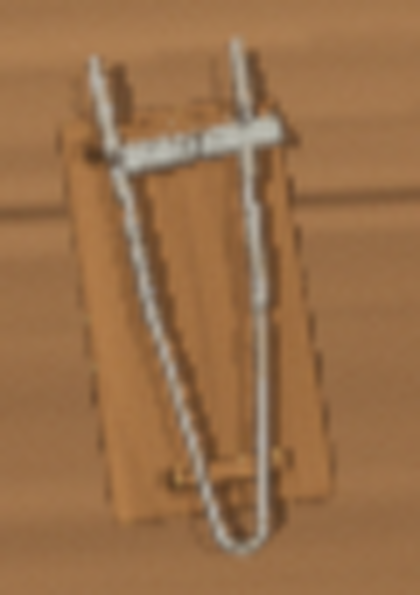

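View pics/t_coc.png

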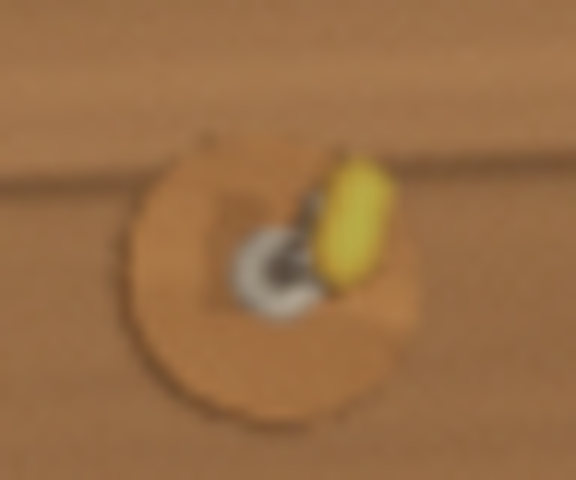

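View pics/s_counter.png

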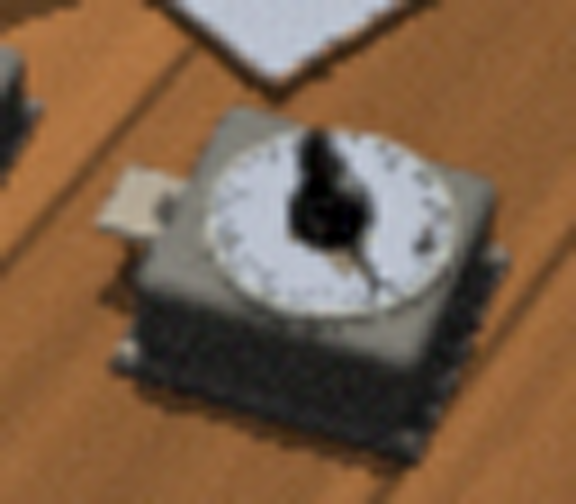

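View pics/s_forc.png

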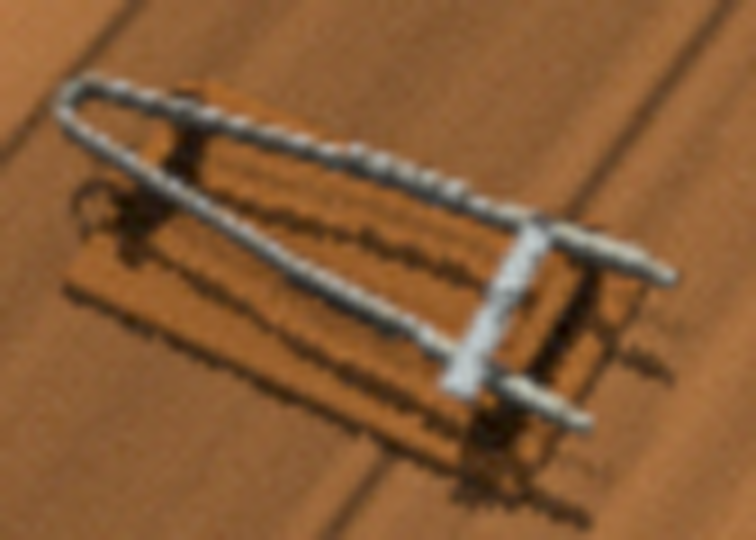

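View pics/s_coc.png

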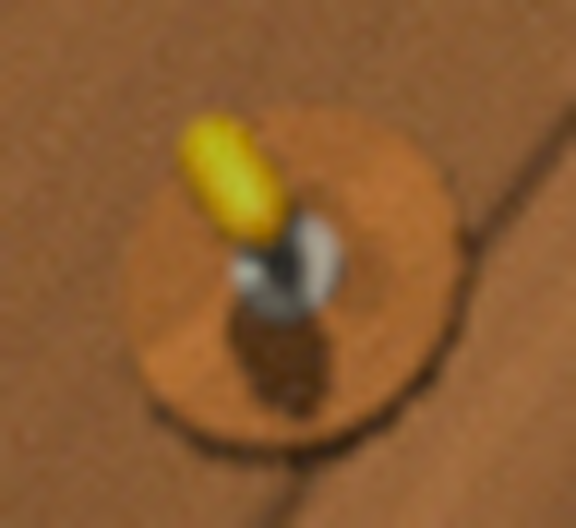

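```bash
python3 - <<'E'
from h import *
t=cam("top");s=cam("scene")
def px(x0,y0,k,p): return ((p[0]+.5)/k-.5+x0,(p[1]+.5)/k-.5+y0)
def hsv(d): return cv2.cvtColor(d["frame"],cv2.COLOR_RGB2HSV)
# cocoon
C={}
for n,d,(x,y,w,h) in (("t",t,(360,165,48,40)),("s",s,(155,280,48,44))):
    H=hsv(d)[y:y+h,x:x+w]; m=((H[...,0]>23)&(H[...,0]<36)&(H[...,1]>150)).astype(np.uint8)
    ys,xs=np.nonzero(m); c=(xs.mean()+x,ys.mean()+y); C[n]=c
    ev,V=np.linalg.eigh(np.cov(np.c_[xs,ys].T)); v=V[:,1]
    P=onz(d,c,.062); Q=onz(d,(c[0]+5*v[0],c[1]+5*v[1]),.062)-P
    print("coc",n,len(xs),c,P,np.degrees(np.arctan2(Q[1],Q[0])),np.sqrt(ev))
print("tri",tri(t,C["t"],s,C["s"]))
# stand foot via bounds (crop px)
print("stand t",onz(t,px(360,165,12,(272,280)),.009),"s",onz(s,px(155,280,12,(298,278)),.009))
# counter
for n,d,(x0,y0,k),pts in (("t",t,(150,175,9),dict(dial=(253,277),tri=(230,165),hand=(315,180),c1=(95,170),c2=(375,105),c3=(435,430),c4=(148,488))),
   ("s",s,(250,115,9),dict(dial=(332,222),tri=(428,243),hand=(378,290),c1=(235,115),c2=(488,190),c3=(420,355),c4=(145,280)))):
    for q,p in pts.items(): print(n,q,onz(d,px(x0,y0,k,p),.046 if q[0]=='c' else .049).round(4))
# forceps
F=dict(tl=((95,60),(0,0)))
T=dict(tipL=(95,60),tipR=(237,42),bow=(240,548),barL=(112,160),barR=(280,130))
S=dict(tipL=(670,275),tipR=(587,422),bow=(62,100),barL=(537,232),barR=(460,380))
for q in T: 
    a=px(255,155,7,T[q]);b=px(200,185,9,S[q])
    print(q,onz(t,a,.042).round(4),onz(s,b,.042).round(4),tri(t,a,s,b))
E
```

```text
coc t 20 (np.float64(389.25), np.float64(182.85)) [ 0.59433626 -0.27381934  0.062     ] 158.23060678701418 [0.82467414 2.04396852]
coc s 30 (np.float64(173.66666666666666), np.float64(293.6333333333333)) [ 0.59132599 -0.27068143  0.062     ] -22.863600829530604 [1.04705814 2.36234645]
tri (array([ 0.59331781, -0.27167079,  0.06743826]), np.float64(0.0004940919514192867))
stand t [ 0.59268438 -0.27191258  0.009     ] s [ 0.59592958 -0.2722854   0.009     ]
t dial [0.564 0.275 0.049]
t tri [0.5971 0.2813 0.049 ]
t hand [0.5915 0.2569 0.049 ]
t c1 [0.5981 0.3209 0.046 ]
t c2 [0.6135 0.2397 0.046 ]
t c3 [0.5179 0.2241 0.046 ]
t c4 [0.5052 0.3059 0.046 ]
s dial [0.5643 0.2762 0.049 ]
s tri [0.596 0.285 0.049]
s hand [0.5923 0.2584 0.049 ]
s c1 [0.5099 0.3034 0.046 ]
s c2 [0.6002 0.3189 0.046 ]
s c3 [0.6166 0.2438 0.046 ]
s c4 [0.5237 0.2237 0.046 ]
tipL [0.6675 0.0354 0.042 ] [0.6689 0.0347 0.042 ] (array([0.66820374, 0.03550692, 0.04006789]), np.float64(0.0005134487550954016))
tipR [ 0.672  -0.0189  0.042 ] [ 0.6743 -0.0189  0.042 ] (array([ 0.67319757, -0.01855814,  0.03979552]), np.float64(0.0015630071529698483))
bow [ 0.4801 -0.0074  0.042 ] [ 0.4815 -0.0113  0.042 ] (array([ 0.4798432 , -0.0085524 ,  0.03758633]), np.float64(0.0020228024025542683))
barL [0.6282 0.0312 0.042 ] [0.6283 0.0263 0.042 ] (array([0.62795568, 0.02973143, 0.03787043]), np.float64(0.003453968897171853))
barR [ 0.6368 -0.0328  0.042 ] [ 0.6365 -0.027   0.042 ] (array([ 0.63691399, -0.03079493,  0.04722768]), np.float64(0.004036383323566911))
```

```bash
python3 - <<'E'
from h import *
t=cam("top");s=cam("scene")
def ov(d,polys,name,x,y,w,h,k):
    im=cv2.resize(d["frame"][y:y+h,x:x+w,::-1],None,fx=k,fy=k,interpolation=cv2.INTER_CUBIC)
    for P,c in polys:
        q=((proj(d,P)-[x,y]+.5)*k-.5).astype(int); cv2.polylines(im,[q.reshape(-1,1,2)],True,c,1)
    return im
def rect(cx,cy,yaw,lx,ly,z):
    a=np.radians(yaw);R=np.array([[np.cos(a),-np.sin(a)],[np.sin(a),np.cos(a)]])
    return [[*(R@np.array(p)+[cx,cy]),z] for p in((lx/2,ly/2),(-lx/2,ly/2),(-lx/2,-ly/2),(lx/2,-ly/2))]
k=(.564,.275,-33); c=(.5933,-.2717,-22.5)
def circ(cx,cy,r,z): return [[cx+r*np.cos(a),cy+r*np.sin(a),z] for a in np.linspace(0,6.28,40)]
K1=[(rect(*k,.034,.010,.078),(0,255,0)),(rect(*k,.034,.01,.057),(255,0,255)),(circ(k[0],k[1],.042,.049),(0,0,255)),(rect(.560,.2742,9.7,.1,.09,.046),(255,255,0))]
C1=[(rect(*c,.03,.015,.062),(0,0,255)),(circ(c[0],c[1],.034,.009),(0,255,0))]
F1=[(rect(.587,.001,5.2,.04,.0475,.037),(0,0,255)),(rect(.587,.001,5.2,.16,.086,.008),(0,255,0))]
cv2.imwrite("pics/ov.png",np.hstack([ov(t,K1,"",150,175,60,60,6),ov(s,K1,"",254,115,60,60,6)]))
cv2.imwrite("pics/ov2.png",np.hstack([ov(t,C1,"",362,165,48,48,8),ov(s,C1,"",155,278,48,48,8)]))
cv2.imwrite("pics/ov3.png",np.hstack([ov(t,F1,"",245,155,80,90,5),ov(s,F1,"",200,175,80,90,5)]))
# larger cocoon mask stats
for d,(x,y,w,h) in ((t,(375,170,30,25)),(s,(160,282,30,25))):
    f=d["frame"][y:y+h,x:x+w].astype(int); m=(f[...,1]-f[...,2]*1.0>60)&(f[...,1]>.78*f[...,0])
    ys,xs=np.nonzero(m); ev,V=np.linalg.eigh(np.cov(np.c_[xs,ys].T));v=V[:,1];cc=(xs.mean()+x,ys.mean()+y)
    P=onz(d,cc,.062);Q=onz(d,(cc[0]+5*v[0],cc[1]+5*v[1]),.062)-P
    print(len(xs),P,np.degrees(np.arctan2(Q[1],Q[0])))
E
```

```text
44 [ 0.59463717 -0.27308138  0.062     ] 154.27515033327387
35 [ 0.59106376 -0.27060342  0.062     ] -19.348098945078377
```

View pics/ov.png

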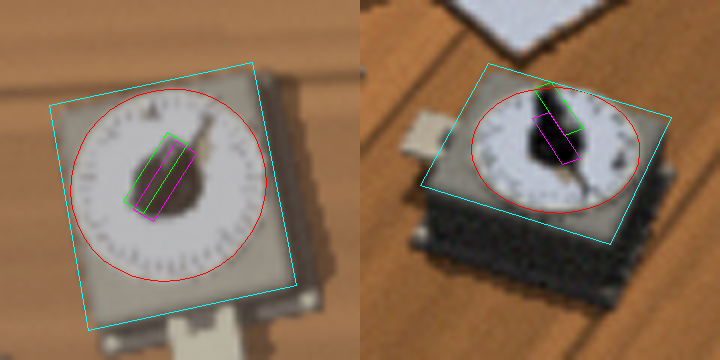

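View pics/ov2.png

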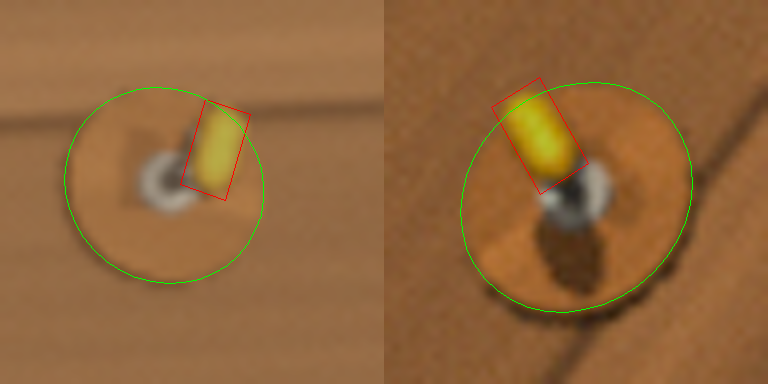

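View pics/ov3.png

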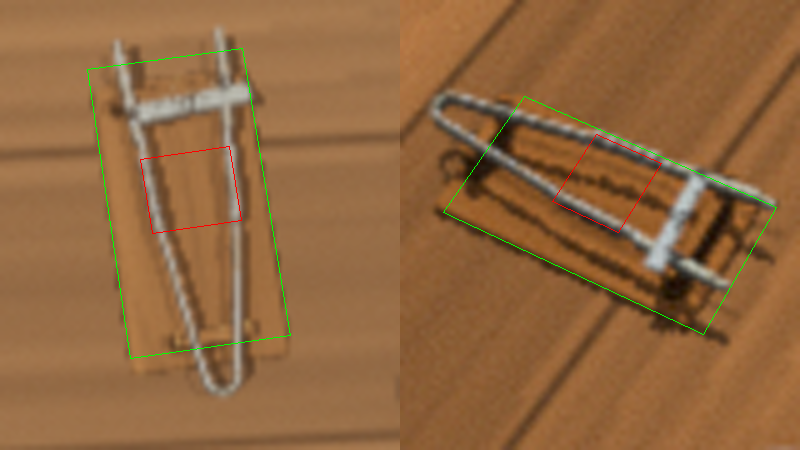

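```bash
cat >> h.py <<'E'
def rel(c,yc,g,yg):
    """travel mm / angular deg from commanded (pos,yaw deg) to goal, tool down"""
    a=np.radians(yc);d=(np.array(g)-c)*1000
    return [round(float(v),1) for v in (d[0]*np.cos(a)+d[1]*np.sin(a), d[0]*np.sin(a)-d[1]*np.cos(a), -d[2])], round(yc-yg,1)
E
python3 -c "
from h import *
print(rel([.259,.569,.231],155.5,[.564,.275,.13],147))"
```

```text
([-399.5, -141.0, 101.0], 8.5)
```

apply_moves(
  rows=[
    {"claw": 0,"travel": [-50,-18,5],"angular": [0,0,1]},
    {"claw": 0,"travel": [-100,-35,15],"angular": [0,0,2]},
    {"claw": 0,"travel": [-150,-53,25],"angular": [0,0,3]},
    {"claw": 0,"travel": [-200,-70.5,40],"angular": [0,0,4]},
    {"claw": 0,"travel": [-250,-88,55],"angular": [0,0,5.5]},
    {"claw": 0,"travel": [-300,-106,70],"angular": [0,0,6.5]},
    {"claw": 0,"travel": [-350,-123.5,85],"angular": [0,0,7.5]},
    {"claw": 0,"travel": [-399.5,-141,101],"angular": [0,0,8.5]},
    {"claw": 0,"travel": [-399.5,-141,101],"angular": [0,0,8.5]},
    {"claw": 0,"travel": [-399.5,-141,101],"angular": [0,0,8.5]},
  ],
  newtons=20,
)

```text
time: 1.65
tcp_pos: [0.5638, 0.2752, 0.1303]
orientation: [-3.141, -0.001, 2.566]
force: [-0.4, 0.5, -0.0]
gripper_width: 0.0425
```

```bash
python3 - <<'E'
from h import *
t=cam("top");s=cam("scene")
crop(t,"a_t.png",130,150,100,100,5)
crop(s,"a_s.png",230,80,100,100,5)
q=env.sense();print(q["tcp_pos"],np.degrees(q["orientation"]),q["gripper_width"],q["force"])
E
python3 -c "
import cv2,numpy as np
cv2.imwrite('pics/a.png',np.hstack([cv2.imread('pics/a_t.png'),cv2.imread('pics/a_s.png')])[:, :800*2][:, :1000])
i=cv2.imread('pics/a.png');cv2.imwrite('pics/a.png',cv2.resize(i,(800,400)))"
```

```text
[0.5634402  0.27613739 0.13080344] [ 1.79971115e+02 -2.80947306e-03  1.47126790e+02] 0.04254627961799321 [ 1.41147077 -0.151407   -0.42545939]
```

View pics/a.png

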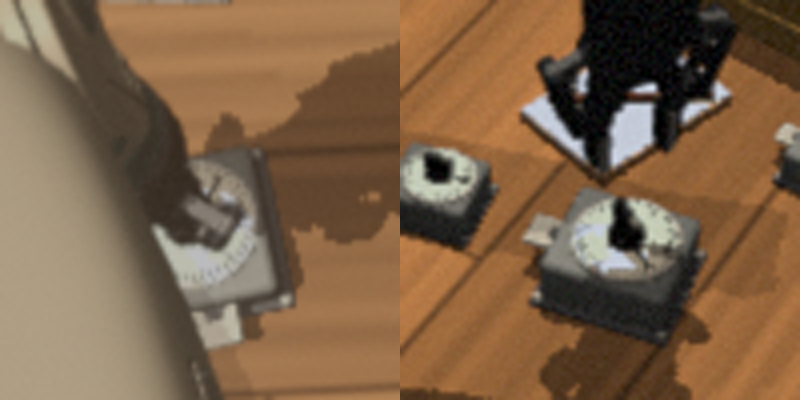

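The gripper hangs above the largest counter's knob, with its jaws across the bar, and the claw scale is linear. Next I lower it and pinch.

apply_moves(
  rows=[
    {"claw": 0,"travel": [0,0,20],"angular": [0,0,0]},
    {"claw": 0,"travel": [0,0,40],"angular": [0,0,0]},
    {"claw": 0,"travel": [0,0,58],"angular": [0,0,0]},
    {"claw": 0,"travel": [0,0,69],"angular": [0,0,0]},
    {"claw": 0,"travel": [0,0,69],"angular": [0,0,0]},
    {"claw": -0.5,"travel": [0,0,69],"angular": [0,0,0]},
    {"claw": -1,"travel": [0,0,69],"angular": [0,0,0]},
    {"claw": -1,"travel": [0,0,69],"angular": [0,0,0]},
    {"claw": -1,"travel": [0,0,69],"angular": [0,0,0]},
    {"claw": -1,"travel": [0,0,69],"angular": [0,0,0]},
  ],
  newtons=20,
)

```text
time: 3.0
tcp_pos: [0.5645, 0.275, 0.0623]
orientation: [3.141, 0.001, 2.566]
force: [-1.5, -2.3, 6.1]
gripper_width: 0.0098
```

```bash
python3 - <<'E'
from h import *
q=env.sense();print(q["tcp_pos"],np.degrees(q["orientation"]),q["gripper_width"],q["force"],q["wrist_torque"])
E
```

```text
[0.56449544 0.27499061 0.06226507] [1.79980808e+02 6.11482224e-02 1.47026385e+02] 0.009812389394188886 [-1.50409291 -2.31285898  6.14970352] [-0.48027715  0.30414765 -0.04653414]
```

apply_moves(
  rows=[
    {"claw": -1,"travel": [0,0,-1],"angular": [0,0,-5]},
    {"claw": -1,"travel": [0,0,-1],"angular": [0,0,-11]},
    {"claw": -1,"travel": [0,0,-1],"angular": [0,0,-17]},
    {"claw": -1,"travel": [0,0,-1],"angular": [0,0,-23]},
    {"claw": -1,"travel": [0,0,-1],"angular": [0,0,-29]},
    {"claw": -1,"travel": [0,0,-1],"angular": [0,0,-35]},
    {"claw": -1,"travel": [0,0,-1],"angular": [0,0,-39]},
    {"claw": -1,"travel": [0,0,-1],"angular": [0,0,-42]},
    {"claw": -1,"travel": [0,0,-1],"angular": [0,0,-44]},
    {"claw": -1,"travel": [0,0,-1],"angular": [0,0,-44]},
  ],
)

```text
time: 4.25
tcp_pos: [0.5643, 0.2742, 0.0623]
orientation: [-3.139, 0.0, -2.95]
force: [0.2, -6.1, 2.2]
gripper_width: 0.0092
```

```bash
python3 - <<'E'
from h import *
q=env.sense();print(q["tcp_pos"],np.degrees(q["orientation"]),q["gripper_width"],q["force"],q["wrist_torque"])
E
```

```text
[0.5642626  0.2741729  0.06231081] [-1.79878779e+02  1.56037420e-03 -1.69045137e+02] 0.009227777357048 [ 0.19525367 -6.11847293  2.17692374] [-1.07688436 -0.06459486 -0.28229928]
```

apply_moves(
  rows=[
    {"claw": -1,"travel": [0,0,0],"angular": [0,0,-1]},
    {"claw": -1,"travel": [0,0,0],"angular": [0,0,-2]},
    {"claw": -1,"travel": [0,0,0],"angular": [0,0,-2]},
    {"claw": -1,"travel": [0,0,0],"angular": [0,0,-2]},
    {"claw": -1,"travel": [0,0,0],"angular": [0,0,-2]},
    {"claw": -1,"travel": [0,0,0],"angular": [0,0,-2]},
    {"claw": -1,"travel": [0,0,0],"angular": [0,0,-2]},
    {"claw": -1,"travel": [0,0,0],"angular": [0,0,-2]},
    {"claw": -1,"travel": [0,0,0],"angular": [0,0,-2]},
    {"claw": -1,"travel": [0,0,0],"angular": [0,0,-2]},
  ],
)

```text
time: 5.5
tcp_pos: [0.5643, 0.2742, 0.0623]
orientation: [-3.14, -0.0, -2.917]
force: [0.5, -5.1, 2.3]
gripper_width: 0.0094
```

```bash
python3 - <<'E'
from h import *
q=env.sense();print(q["tcp_pos"],np.degrees(q["orientation"]),q["gripper_width"],q["force"],q["wrist_torque"])
s=cam("scene");crop(s,"b_s.png",250,105,64,60,9)
E
```

```text
[0.56429577 0.27415885 0.06234878] [-1.79883939e+02 -2.87622566e-03 -1.67128012e+02] 0.009372075050737196 [ 0.46725124 -5.12608778  2.34307741] [-1.10754681  0.0306748  -0.57923141]
```

View pics/b_s.png

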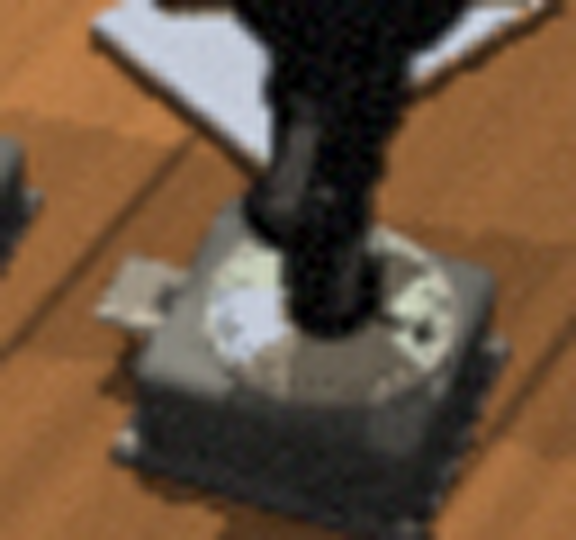

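The wrist moment rose from -0.05 to -0.28 and then to -0.58 N m with no further turning, so the knob is on its stop. Releasing and lifting now.

apply_moves(
  rows=[
    {"claw": -0.6,"travel": [0,0,0],"angular": [0,0,0]},
    {"claw": -0.2,"travel": [0,0,0],"angular": [0,0,0]},
    {"claw": 0,"travel": [0,0,0],"angular": [0,0,0]},
    {"claw": 0,"travel": [0,0,-30],"angular": [0,0,0]},
    {"claw": 0,"travel": [0,0,-60],"angular": [0,0,0]},
    {"claw": 0.3,"travel": [0,0,-88],"angular": [0,0,0]},
    {"claw": 0.6,"travel": [12,60,-88],"angular": [0,0,1]},
    {"claw": 0.6,"travel": [24,110,-88],"angular": [0,0,2]},
    {"claw": 0.6,"travel": [30,130,-88],"angular": [0,0,2]},
    {"claw": 0.6,"travel": [30,130,-88],"angular": [0,0,2]},
  ],
)

```text
time: 6.8
tcp_pos: [0.5047, 0.396, 0.1501]
orientation: [-3.141, -0.0, -2.946]
force: [0.7, -0.5, -0.4]
gripper_width: 0.0684
```

```bash
python3 - <<'E'
from h import *
q=env.sense();print(q["tcp_pos"],np.degrees(q["orientation"]),q["gripper_width"],q["force"],q["wrist_torque"])
s=cam("scene");crop(s,"c_s.png",250,105,64,64,9);cv2.imwrite("pics/c_full.png",s["frame"][:,:,::-1])
t=cam("top");cv2.imwrite("pics/c_top.png",t["frame"][:,:,::-1])
E
```

```text
[0.50465803 0.39603676 0.15011492] [-1.79982014e+02 -9.97722195e-03 -1.68804582e+02] 0.06842202621185309 [ 0.71142021 -0.45300969 -0.39526912] [-0.00768673 -0.01994032 -0.00390792]
```

View pics/c_s.png

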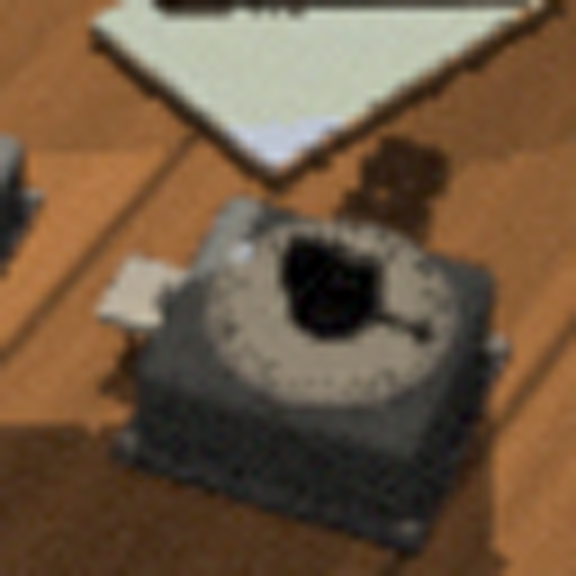

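View pics/c_top.png

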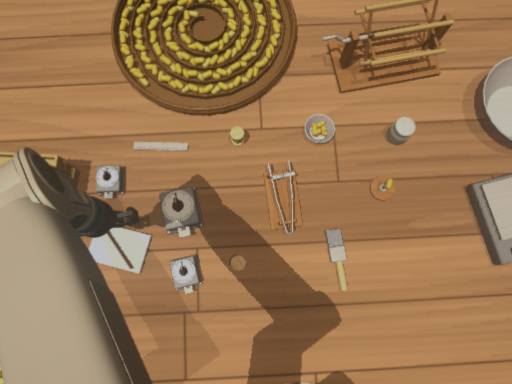

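The hand now lines up with the zero triangle. Next, the forceps.

```bash
python3 -c "
from h import *
print(rel([.5047,.396,.15],191.0,[.587,.001,.11],185.2))"
```

```text
([-5.4, -403.4, 40.0], 5.8)
```

apply_moves(
  rows=[
    {"claw": 0.6,"travel": [0,-45,0],"angular": [0,0,0.5]},
    {"claw": 0.6,"travel": [-1,-95,0],"angular": [0,0,1]},
    {"claw": 0.6,"travel": [-2,-145,0],"angular": [0,0,2]},
    {"claw": 0.6,"travel": [-2,-195,0],"angular": [0,0,3]},
    {"claw": 0.6,"travel": [-3,-245,0],"angular": [0,0,4]},
    {"claw": 0.6,"travel": [-4,-295,10],"angular": [0,0,5]},
    {"claw": 0.6,"travel": [-5,-345,20],"angular": [0,0,5.8]},
    {"claw": 0.6,"travel": [-5.4,-390,35],"angular": [0,0,5.8]},
    {"claw": 0.6,"travel": [-5.4,-403.4,40],"angular": [0,0,5.8]},
    {"claw": 0.6,"travel": [-5.4,-403.4,40],"angular": [0,0,5.8]},
  ],
)

```text
time: 8.15
tcp_pos: [0.5876, -0.0013, 0.1099]
orientation: [3.141, -0.001, -3.053]
force: [-0.3, 0.5, 0.5]
gripper_width: 0.0685
```

```bash
python3 - <<'E'
from h import *
q=env.sense();print(q["tcp_pos"],np.degrees(q["orientation"]),q["gripper_width"],q["force"],q["wrist_torque"])
s=cam("scene");crop(s,"d_s.png",190,130,110,110,6)
t=cam("top");print(proj(s,[q["tcp_pos"],[.587,.001,.037]]))
E
```

```text
[ 0.58762498 -0.00125535  0.10988022] [ 1.79965865e+02 -6.18161371e-02 -1.74923891e+02] 0.06854529740193212 [-0.26790272  0.54559326  0.52294097] [ 0.0071599  -0.06805373  0.0193943 ]
[[239.10907893 196.67686313]
 [241.05638683 211.09031387]]
```

View pics/d_s.png

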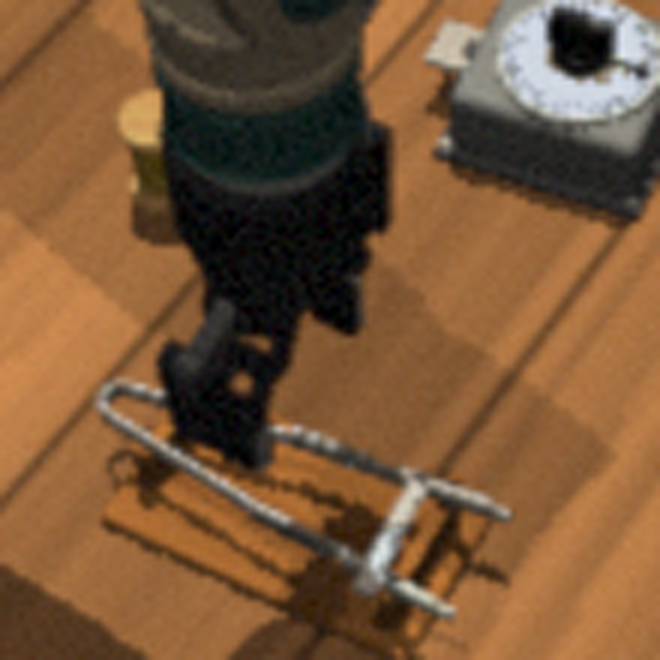

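apply_moves(
  rows=[
    {"claw": 0.6,"travel": [0.5,2.2,20],"angular": [0,0,0]},
    {"claw": 0.6,"travel": [0.5,2.2,40],"angular": [0,0,0]},
    {"claw": 0.6,"travel": [0.5,2.2,60],"angular": [0,0,0]},
    {"claw": 0.6,"travel": [0.5,2.2,80],"angular": [0,0,0]},
    {"claw": 0.6,"travel": [0.5,2.2,92],"angular": [0,0,0]},
    {"claw": 0.6,"travel": [0.5,2.2,94.5],"angular": [0,0,0]},
    {"claw": 0.6,"travel": [0.5,2.2,94.5],"angular": [0,0,0]},
    {"claw": 0.4,"travel": [0.5,2.2,94.5],"angular": [0,0,0]},
    {"claw": 0.2,"travel": [0.5,2.2,94.5],"angular": [0,0,0]},
    {"claw": 0.2,"travel": [0.5,2.2,94.5],"angular": [0,0,0]},
  ],
)

```text
time: 9.5
tcp_pos: [0.5878, 0.0021, 0.0163]
orientation: [-3.141, 0.001, -3.05]
force: [-0.2, -0.6, 0.7]
gripper_width: 0.0514
```

```bash
python3 - <<'E'
from h import *
q=env.sense();print(q["tcp_pos"],np.degrees(q["orientation"]),q["gripper_width"],q["force"],q["wrist_torque"])
s=cam("scene");crop(s,"e_s.png",190,150,100,100,6)
t=cam("top");crop(t,"e_t.png",230,140,100,100,6)
E
```

```text
[0.58778772 0.00208022 0.01626651] [-1.79979040e+02  5.13350357e-02 -1.74772507e+02] 0.05139695703798963 [-0.16373448 -0.57571606  0.74617824] [-0.10227993 -0.07186604 -0.00879519]
```

View pics/e_s.png

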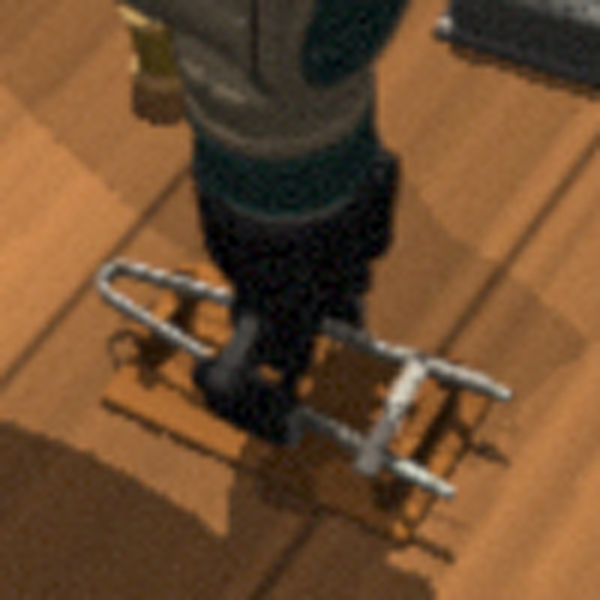

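View pics/e_t.png

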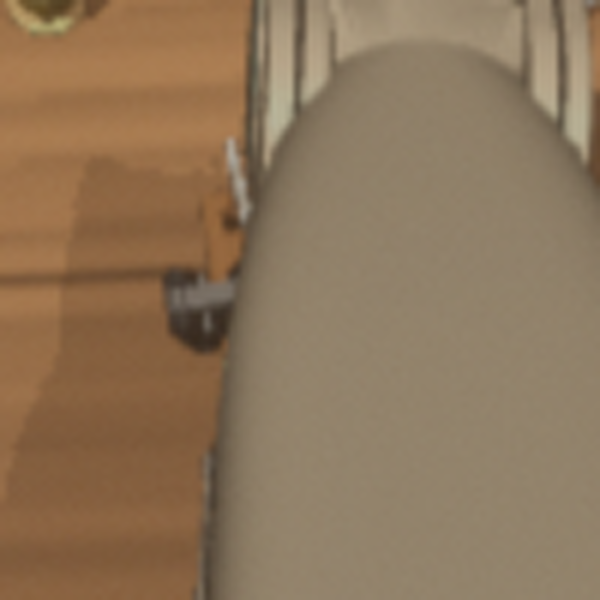

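apply_moves(
  rows=[
    {"claw": 0.1,"travel": [0,0,0],"angular": [0,0,0]},
    {"claw": 0.0,"travel": [0,0,0],"angular": [0,0,0]},
    {"claw": -0.1,"travel": [0,0,0],"angular": [0,0,0]},
    {"claw": -0.2,"travel": [0,0,0],"angular": [0,0,0]},
    {"claw": -0.2,"travel": [0,0,0],"angular": [0,0,0]},
    {"claw": -0.2,"travel": [0,0,0],"angular": [0,0,0]},
    {"claw": -0.2,"travel": [0,0,0],"angular": [0,0,0]},
    {"claw": -0.2,"travel": [0,0,0],"angular": [0,0,0]},
    {"claw": -0.2,"travel": [0,0,0],"angular": [0,0,0]},
    {"claw": -0.2,"travel": [0,0,0],"angular": [0,0,0]},
  ],
)

```text
time: 10.85
tcp_pos: [0.5884, 0.0023, 0.0171]
orientation: [-3.141, 0.002, -3.05]
force: [-0.7, -0.7, 7.5]
gripper_width: 0.0346
```

```bash
python3 - <<'E'
from h import *
q=env.sense();print(q["tcp_pos"],np.degrees(q["orientation"]),q["gripper_width"],q["force"],q["wrist_torque"])
s=cam("scene");crop(s,"f_s.png",190,150,100,100,6)
E
```

```text
[0.58843559 0.00234252 0.01707504] [-1.79992997e+02  1.19353608e-01 -1.74744632e+02] 0.034566929419174074 [-0.70941309 -0.71051795  7.4708336 ] [0.03242639 0.21723442 0.01765845]
```

View pics/f_s.png

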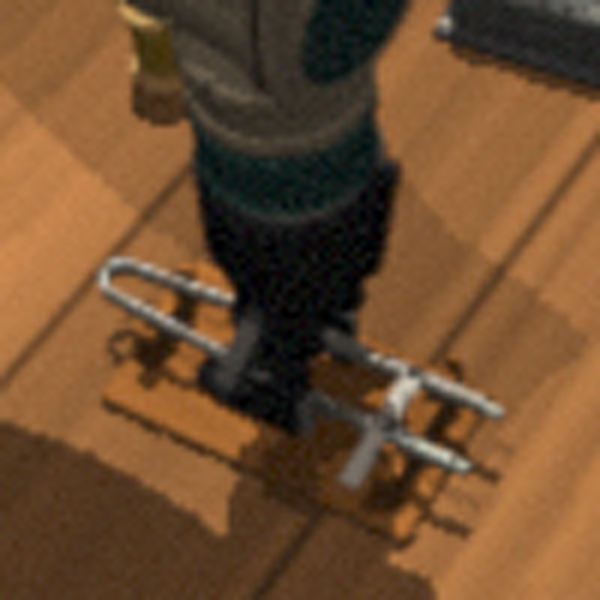

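apply_moves(
  rows=[
    {"claw": -0.215,"travel": [0,0,0],"angular": [0,0,0]},
    {"claw": -0.215,"travel": [0,0,0],"angular": [0,0,0]},
    {"claw": -0.215,"travel": [0,0,-3],"angular": [0,0,0]},
    {"claw": -0.215,"travel": [0,0,-10],"angular": [0,0,0]},
    {"claw": -0.215,"travel": [0,0,-20],"angular": [0,0,0]},
    {"claw": -0.215,"travel": [0,0,-35],"angular": [0,0,0]},
    {"claw": -0.215,"travel": [0,0,-55],"angular": [0,0,0]},
    {"claw": -0.215,"travel": [0,0,-75],"angular": [0,0,0]},
    {"claw": -0.215,"travel": [0,0,-80],"angular": [0,0,0]},
    {"claw": -0.215,"travel": [0,0,-80],"angular": [0,0,0]},
  ],
)

```text
time: 12.15
tcp_pos: [0.5877, 0.0023, 0.0964]
orientation: [-3.141, 0.001, -3.05]
force: [-0.4, -0.9, -1.0]
gripper_width: 0.0338
```

```bash
python3 - <<'E'
from h import *
q=env.sense();print(q["tcp_pos"],np.degrees(q["orientation"]),q["gripper_width"],q["force"],q["wrist_torque"])
s=cam("scene");crop(s,"g_s.png",190,130,100,100,7)
t=cam("top");crop(t,"g_t.png",230,110,100,100,6)
E
```

```text
[0.58767758 0.00228023 0.096379  ] [-1.79988348e+02  6.21695796e-02 -1.74755139e+02] 0.03375043611284345 [-0.36134963 -0.91373863 -1.01662441] [0.05221191 0.02194322 0.03035546]
```

View pics/g_s.png

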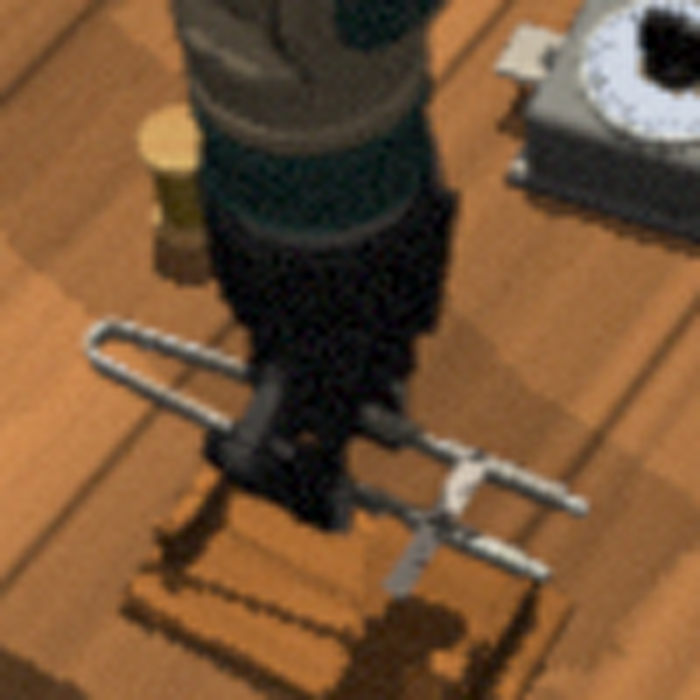

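View pics/g_t.png

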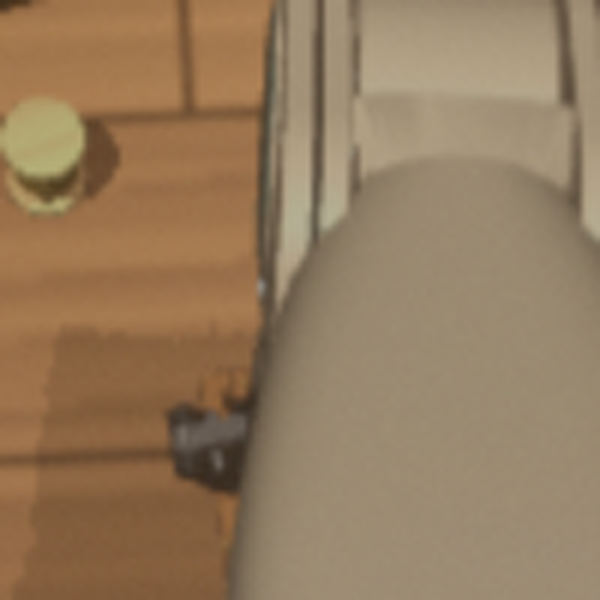

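```bash
cat >> h.py <<'E'
def onplane(d,uv,p0,n):
    o,v=ray(d,uv); return o+v*((np.array(p0)-o)@n)/(v@n)
def fpts(d,pts,q,crop):
    x0,y0,k=crop; a=q["orientation"][2]; n=np.array([np.sin(a),-np.cos(a),0]); u=np.array([-np.cos(a),-np.sin(a),0])
    for nm,p,off in pts:
        uv=((p[0]+.5)/k-.5+x0,(p[1]+.5)/k-.5+y0)
        P=onplane(d,uv,q["tcp_pos"]+n*off,n); print(nm,P.round(4),"ahead",((P-q["tcp_pos"])@u).round(4),"dz",(P-q["tcp_pos"])[2].round(4))
E
python3 - <<'E'
from h import *
q=env.sense();s=cam("scene")
# tool y = world ~ +y*? print
a=q["orientation"][2];print(np.sin(a),-np.cos(a))
fpts(s,[("tips",((583+545)/2,(510+575)/2),0),("bow",(88,345),0),("tipA",(583,510),.015),("tipB",(545,575),-.015)],q,(190,130,7))
E
```

```text
-0.09142679266347994 0.9958118002832006
tips [0.6715 0.0102 0.1175] ahead 0.0852 dz 0.0223
bow [ 0.4766 -0.0077  0.1116] ahead -0.1106 dz 0.0164
tipA [0.67   0.0251 0.1173] ahead 0.085 dz 0.0221
tipB [ 0.6731 -0.0048  0.1181] ahead 0.0854 dz 0.0229
```

```bash
python3 -c "
from h import *
print(rel([.5877,.0023,.0964],185.24,[.515,-.2402,.085],158))"
```

```text
([94.5, -234.8, 11.4], 27.2)
```

apply_moves(
  rows=[
    {"claw": -0.215,"travel": [6,-14,0],"angular": [0,0,1.5]},
    {"claw": -0.215,"travel": [17,-41,0],"angular": [0,0,4.5]},
    {"claw": -0.215,"travel": [29,-72,0],"angular": [0,0,8]},
    {"claw": -0.215,"travel": [41,-103,0],"angular": [0,0,12]},
    {"claw": -0.215,"travel": [54,-134,0],"angular": [0,0,15.5]},
    {"claw": -0.215,"travel": [66,-164,0],"angular": [0,0,19]},
    {"claw": -0.215,"travel": [77,-192,0],"angular": [0,0,22]},
    {"claw": -0.215,"travel": [86,-214,0],"angular": [0,0,25]},
    {"claw": -0.215,"travel": [92,-229,3],"angular": [0,0,26.5]},
    {"claw": -0.215,"travel": [94.5,-234.8,6],"angular": [0,0,27.2]},
  ],
)

```text
time: 13.55
tcp_pos: [0.514, -0.241, 0.0893]
orientation: [3.141, -0.001, 2.757]
force: [0.9, 0.3, -0.4]
gripper_width: 0.0333
```

```bash
python3 - <<'E'
from h import *
s=cam("scene");crop(s,"i_s.png",125,235,100,100,7)
t=cam("top");crop(t,"i_t.png",340,130,100,100,7)
q=env.sense();print(q["tcp_pos"],np.degrees(q["orientation"]),q["gripper_width"],q["force"],q["wrist_torque"])
E
```

```text
[ 0.51397897 -0.2401857   0.08902941] [ 1.79977817e+02 -8.42119916e-02  1.58002555e+02] 0.03381136794355412 [ 0.37882896  0.05375353 -0.41806592] [-0.01401363 -0.07312322  0.03413578]
```

View pics/i_s.png

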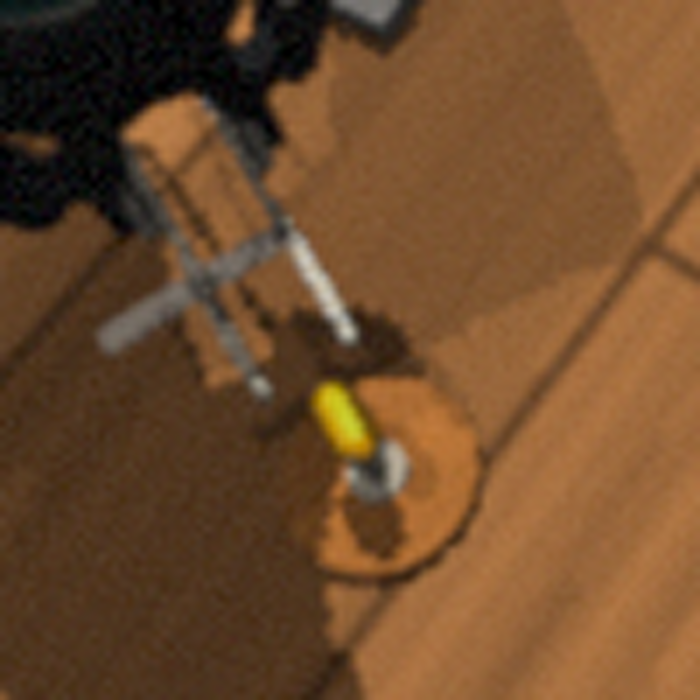

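View pics/i_t.png

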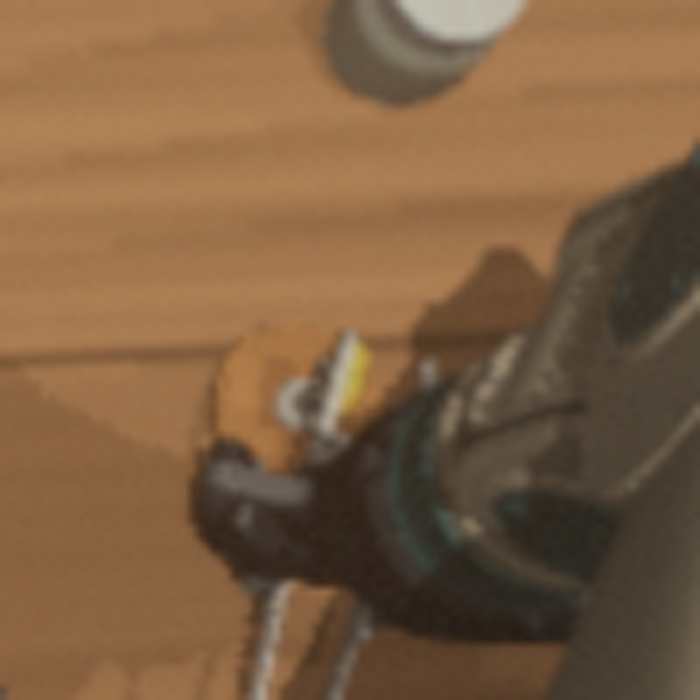

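```bash
python3 - <<'E'
from h import *
s=cam("scene");t=cam("top")
def px(x0,y0,k,p): return ((p[0]+.5)/k-.5+x0,(p[1]+.5)/k-.5+y0)
for n,a,b in (("L",(349,337),(351,338)),("R",(428,364),(263,393))):
    A=px(340,130,7,a);B=px(125,235,7,b)
    print(n,tri(t,A,s,B),onz(t,A,.111).round(4),onz(s,B,.111).round(4))
# cocoon ends from first crops: scale 12 origin (360,165) and (155,280)
E1=(px(360,165,12,(370,160)),px(155,280,12,(203,125)));E2=(px(360,165,12,(340,285)),px(155,280,12,(268,240)))
print(onz(t,E1[0],.062),onz(t,E2[0],.062),onz(s,E1[1],.062),onz(s,E2[1],.062))
m=[((E1[i][0]+E2[i][0])/2,(E1[i][1]+E2[i][1])/2) for i in(0,1)]
print("mid",onz(t,m[0],.062),onz(s,m[1],.062),tri(t,m[0],s,m[1]))
E
```

```text
L (array([ 0.59694644, -0.25853402,  0.11017477]), np.float64(2.967556161172222e-05)) [ 0.5967 -0.2582  0.111 ] [ 0.5973 -0.2587  0.111 ]
R (array([ 0.58572912, -0.28584323,  0.10983363]), np.float64(0.000723167818931375)) [ 0.5857 -0.2851  0.111 ] [ 0.586  -0.2863  0.111 ]
[ 0.60738366 -0.27832092  0.062     ] [ 0.58016386 -0.26855161  0.062     ] [ 0.58156915 -0.26688577  0.062     ] [ 0.60612923 -0.27709902  0.062     ]
mid [ 0.59373501 -0.27342083  0.062     ] [ 0.59394318 -0.27203234  0.062     ] (array([ 0.59389702, -0.27260885,  0.06291929]), np.float64(0.001190323227879191))
```

The tips triangulate to 25.5 mm apart, 110 mm up and within 3 mm of the cocoon's middle. I shift them 2.4 mm ahead and lower them straight.

apply_moves(
  rows=[
    {"claw": -0.215,"travel": [-2.4,0.5,0],"angular": [0,0,0]},
    {"claw": -0.215,"travel": [-2.4,0.5,4],"angular": [0,0,0]},
    {"claw": -0.215,"travel": [-2.4,0.5,11],"angular": [0,0,0]},
    {"claw": -0.215,"travel": [-2.4,0.5,19],"angular": [0,0,0]},
    {"claw": -0.215,"travel": [-2.4,0.5,27],"angular": [0,0,0]},
    {"claw": -0.215,"travel": [-2.4,0.5,34],"angular": [0,0,0]},
    {"claw": -0.215,"travel": [-2.4,0.5,40],"angular": [0,0,0]},
    {"claw": -0.215,"travel": [-2.4,0.5,44],"angular": [0,0,0]},
    {"claw": -0.215,"travel": [-2.4,0.5,47],"angular": [0,0,0]},
    {"claw": -0.215,"travel": [-2.4,0.5,47],"angular": [0,0,0]},
  ],
)

```text
time: 15.0
tcp_pos: [0.517, -0.2405, 0.0427]
orientation: [3.142, -0.0, 2.758]
force: [0.3, -0.1, -0.5]
gripper_width: 0.0337
```

```bash
python3 - <<'E'
from h import *
s=cam("scene");crop(s,"j_s.png",135,260,70,60,10)
t=cam("top");crop(t,"j_t.png",350,150,70,60,10)
q=env.sense();print(q["tcp_pos"],np.degrees(q["orientation"]),q["gripper_width"],q["force"],q["wrist_torque"])
E
```

```text
[ 0.51728434 -0.24067351  0.04299413] [-1.79996607e+02  2.15232479e-02  1.58044379e+02] 0.03337588921601792 [ 0.39525026  0.81941139 -1.16527317] [-0.04457956  0.00313808  0.04686429]
```

View pics/j_s.png

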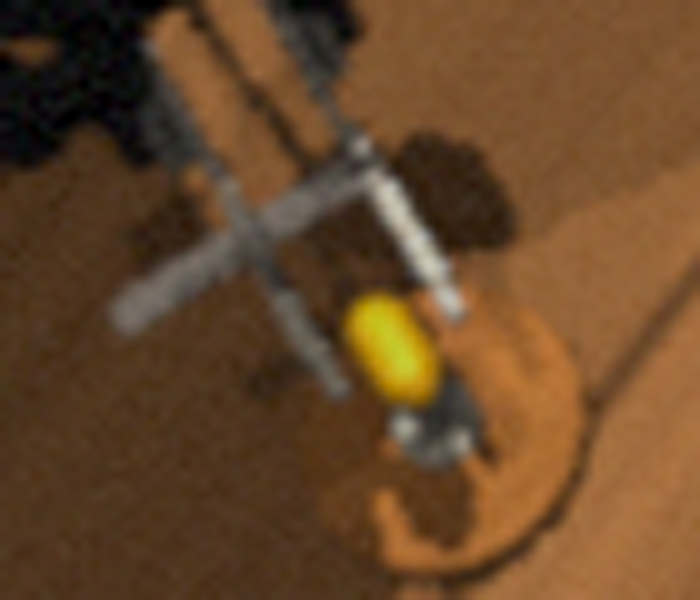

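View pics/j_t.png

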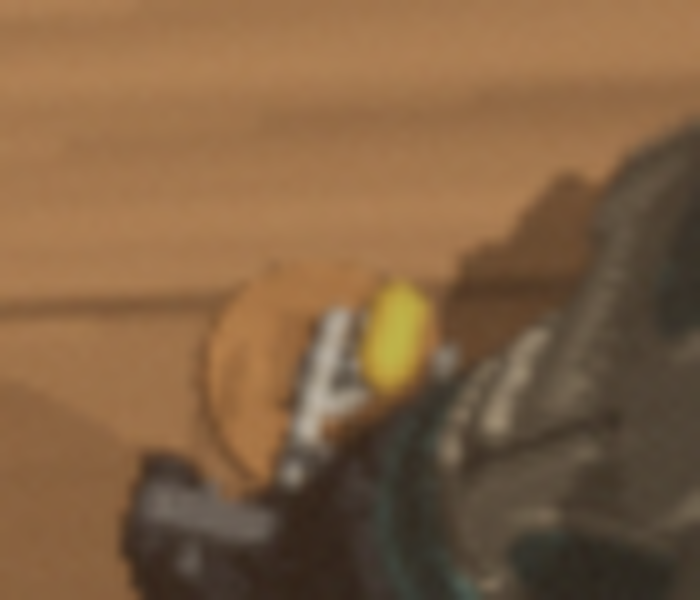

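```bash
python3 - <<'E'
from h import *
s=cam("scene");t=cam("top")
def px(x0,y0,k,p): return ((p[0]+.5)/k-.5+x0,(p[1]+.5)/k-.5+y0)
T=[]
for n,a,b in (("L",(342,308),(458,314)),("R",(446,352),(341,392)),("coc",(397,336),(393,348))):
    A=px(350,150,10,a);B=px(135,260,10,b); p,e=tri(t,A,s,B); T.append(p); print(n,p.round(4),e.round(4))
c=np.array([.5939,-.2726]);
for p in T:
    for yaw in(-20,-22,-24):
        a=np.radians(yaw);d=p[:2]-T[2][:2];print(yaw,(d@[np.cos(a),np.sin(a)]).round(4),(d@[-np.sin(a),np.cos(a)]).round(4))
print(np.linalg.norm(T[0]-T[1]))
E
```

```text
L [ 0.6011 -0.2587  0.0655] 0.0009
R [ 0.589  -0.2858  0.0616] 0.0007
coc [ 0.5933 -0.2724  0.0644] 0.001
-20 0.0026 0.0156
-22 0.0021 0.0156
-24 0.0015 0.0157
-20 0.0005 -0.014
-22 0.001 -0.014
-24 0.0015 -0.014
-20 0.0 0.0
-22 0.0 0.0
-24 0.0 0.0
0.02993966668899145
```

apply_moves(
  rows=[
    {"claw": -0.215,"travel": [0,0,1],"angular": [0,0,0]},
    {"claw": -0.215,"travel": [0,0,1],"angular": [0,0,0]},
    {"claw": -0.215,"travel": [0,0,1],"angular": [0,0,0]},
    {"claw": -0.215,"travel": [0,0,1],"angular": [0,0,0]},
    {"claw": -0.215,"travel": [0,0,1],"angular": [0,0,0]},
    {"claw": -0.215,"travel": [0,0,1],"angular": [0,0,0]},
    {"claw": -0.215,"travel": [0,0,1],"angular": [0,0,0]},
    {"claw": -0.215,"travel": [0,0,1],"angular": [0,0,0]},
    {"claw": -0.215,"travel": [0,0,1],"angular": [0,0,0]},
    {"claw": -0.215,"travel": [0,0,1],"angular": [0,0,0]},
  ],
)

```text
time: 16.45
tcp_pos: [0.5171, -0.2406, 0.0418]
orientation: [-3.142, -0.0, 2.758]
force: [-1.0, -0.2, -1.1]
gripper_width: 0.0333
```

apply_moves(
  rows=[
    {"claw": -0.215,"travel": [0,0,0],"angular": [0,0,0]},
    {"claw": -0.215,"travel": [0,0,0],"angular": [0,0,0]},
    {"claw": -0.215,"travel": [0,0,0],"angular": [0,0,0]},
    {"claw": -0.215,"travel": [0,0,0],"angular": [0,0,0]},
    {"claw": -0.215,"travel": [0,0,0],"angular": [0,0,0]},
    {"claw": -0.215,"travel": [0,0,0],"angular": [0,0,0]},
    {"claw": -0.215,"travel": [0,0,0],"angular": [0,0,0]},
    {"claw": -0.215,"travel": [0,0,0],"angular": [0,0,0]},
    {"claw": -0.215,"travel": [0,0,0],"angular": [0,0,0]},
    {"claw": -0.215,"travel": [0,0,0],"angular": [0,0,0]},
  ],
)

```text
time: 17.7
tcp_pos: [0.5171, -0.2406, 0.0418]
orientation: [-3.142, 0.0, 2.758]
force: [-0.2, 0.1, -0.7]
gripper_width: 0.0337
```

apply_moves(
  rows=[
    {"claw": -0.215,"travel": [0,0,0],"angular": [0,0,0]},
    {"claw": -0.215,"travel": [0,0,0],"angular": [0,0,0]},
    {"claw": -0.215,"travel": [0,0,0],"angular": [0,0,0]},
    {"claw": -0.215,"travel": [0,0,0],"angular": [0,0,0]},
    {"claw": -0.215,"travel": [0,0,0],"angular": [0,0,0]},
    {"claw": -0.215,"travel": [0,0,0],"angular": [0,0,0]},
    {"claw": -0.215,"travel": [0,0,0],"angular": [0,0,0]},
    {"claw": -0.215,"travel": [0,0,0],"angular": [0,0,0]},
    {"claw": -0.215,"travel": [0,0,0],"angular": [0,0,0]},
    {"claw": -0.215,"travel": [0,0,0],"angular": [0,0,0]},
  ],
)

```text
time: 18.95
tcp_pos: [0.5171, -0.2406, 0.0418]
orientation: [-3.142, 0.0, 2.758]
force: [1.0, 0.2, -0.7]
gripper_width: 0.0337
```

```bash
python3 - <<'E'
from h import *
s=cam("scene");crop(s,"k_s.png",135,260,70,60,10);cv2.imwrite("pics/k_full.png",s["frame"][:,:,::-1])
t=cam("top");crop(t,"k_t.png",350,150,70,60,10)
for i in range(3):
    q=env.sense();print(q["tcp_pos"],q["gripper_width"],q["force"]); cam("top")
E
```

```text
[ 0.51713707 -0.24055481  0.04183051] 0.034007619633290166 [ 0.26765118 -0.78507052 -0.69513201]
[ 0.51711602 -0.24054427  0.04182042] 0.03386179502456331 [-0.4271727  -0.83163347 -0.54934539]
[ 0.51711894 -0.24055608  0.04180955] 0.03329956156165096 [-0.50628881  0.40265975 -0.09543319]
```

View pics/k_s.png

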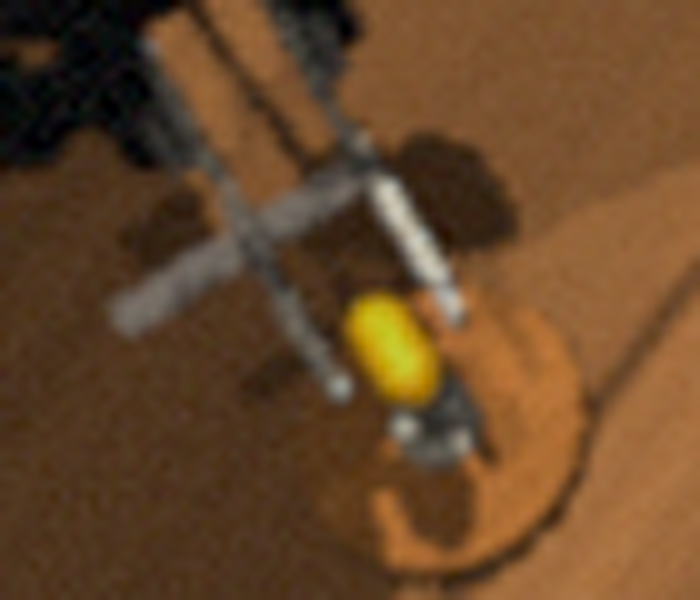

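View pics/k_t.png

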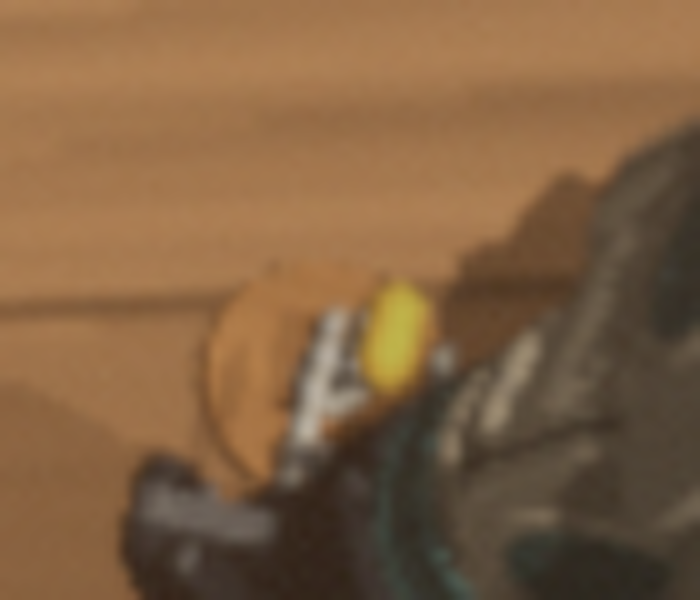

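View pics/k_full.png

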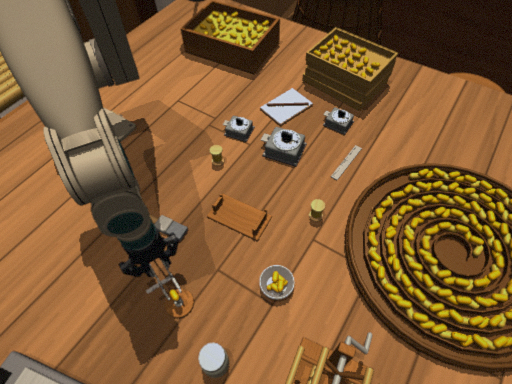

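The tips stand on either side of the cocoon (scene crop (458,310) and (340,388), cocoon (393,348)), steady through the hold. The cocoon sits in its cradle and the bystanders are where they were. Handing in.

```bash
python3 -c "
from rig import env
print(env.finish_job(), env.sense()['time'])"
```

```text
the job is handed in; nothing more can be done
the job is handed in; nothing more can be done
```

I turned the largest counter's knob back to its zero stop, then lifted the forceps off their rest, squeezed to the marked gap. The tips are astride the cocoon, and I handed the job in with the forceps still in the fingers. The clock stood at about 19 s of the 61 s. The hand-in gave no verdict, so what follows rests on my own checks.

- **Knob:** the hand lines up with the zero triangle in the picture. The wrist moment had climbed to 0.58 N m against the stop while the knob turned no further.
- **Gap:** the finger opening stayed at 33.3–34.0 mm through a hold of about 3.9 s, which works out to a tip gap of about 25–26 mm. The two camera views agree at about 26 mm. The long lines on the scale bar were too fine to read in the pictures, so I could not check against them.
- **Tip position:** triangulated before a last 1 mm lowering, the tips lay 14 and 15.6 mm either side of the cocoon's centre line (measured to the middle of each tip). They were within about 2 mm of its middle along its length.
- **Tip height:** the two views disagreed slightly. The tips read 65.5 and 61.6 mm, and the cocoon read 64.4 mm where its place is 62 mm. That is why I lowered the tips by that 1 mm.
- **Contact and surroundings:** the force reading was about 1 N or less, so I saw no sign of the forceps leaning on the stand. The cocoon looked undisturbed in its cradle, and the bystanders looked unmoved in the last pictures. The brush was partly hidden by the arm there.

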